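# Tare the sample cup on the rearing-room scale

## Task

Get the scale ready for weighing larvae: stand the empty steel cup upright in the black ring on the scale's pan and let go of it, gently. The orange pointer then swings round under the cup's weight; turn the white tare dial by its black bar grip until the red zero mark stands at the tip of the orange pointer. Leave the jar, the egg tray and the brush where they are.

Things in the scene. Friction and masses are not known exactly. Their poses are not given: they have to be found in the camera images.
- cup: Empty open steel cup, a plain straight cylinder, outside diameter 56 mm, 95 mm tall, with a yellow band low down, wall 3 mm, 0.15 to 0.3 kg (hidden), standing upright on the bench to the left or right of the scale. Origin: centre of its underside; z up along its axis.
- scale: White bench scale, body 200 x 390 x 45 mm, fixed. Origin: under its middle; at yaw 0 its x points away from the robot. The pan's axis is at its y = +100 mm, the dial's axis at y = -100 mm. The dial's fixed black surround is 182 mm across, top 55 mm above the bench.
- pan: Round steel pan of the scale, 150 mm across, 6 mm thick. It is the end of a sprung lever: under the cup's weight its middle sinks 3 to 7 mm (12 mm at most) and it tilts 1 to 2 degrees. Origin: centre of its underside, 63 mm above the bench when empty; axes as the scale's.
- pan_ring (a point): Centre of the pan's top face, 69 mm above the bench when empty, in the middle of the upright black ring in which the cup must stand: ring inside diameter 70 mm, outside 82 mm, standing 12 mm above the pan. Sinks with the pan.
- dial_grip (a point): Point on the dial's vertical axis at the height to grip (90 mm above the bench). The dial is a white disc 124 mm across, top 64 mm above the bench, with an upright black bar grip across its centre, 64 mm long, 20 mm thick, rising to 104 mm above the bench. x axis: along the bar to the red zero mark; z up.
- dial_zero (a point): Outer end of the red zero mark on the white dial, at the dial's rim, 63 mm from the dial's axis, 64 mm above the bench. The mark is a red bar 24 x 7 mm in line with the bar grip, whose top carries a red stripe on the same side. All other ticks are thin and black, 50 g apart.
- pointer_tip (a point): Inner tip of the orange pointer, 63 mm from the dial's axis, 61 mm above the bench. The pointer, 24 x 10 x 5 mm, lies on the black surround just outside the dial and runs round the dial's axis: it points to the scale's +x when the pan is empty and swings clockwise seen from above, 0.45 to 0.9 rad, under the cup.
- dial (a joint): Angle of the tare dial (rad), growing clockwise seen from above; 0: zero mark towards the scale's +x; range -1.5 to 2.2. It stays where it is left (friction 0.05 N m). The zero mark is at the pointer when this equals joint pointer.
- pointer (a joint): Angle of the orange pointer (rad), growing clockwise seen from above; 0 with the pan empty. Driven by the pan's sinking, not to be pushed.
- jar: Bystander: amber jar with yellow lid, 64 mm across, 110 mm tall, on the other side of the scale from the cup. Origin: centre of its underside.
- egg_tray: Bystander: grey egg tray, 130 x 130 x 42 mm, lying on the bench. Origin: centre of its underside.
- brush: Bystander: hand brush 200 mm long lying on the bench, beyond and left of the scale. Origin: under its middle.

How it is judged (in metres and radians):
On the way, in this order (a step that is already met when the one before it is completed fails the run):
1. the cup stands upright in the ring on the pan, let go, and the pan and pointer have come to rest (horizontal distance between cup and pan_ring below 0.009 m and z of cup in the frame of pan_ring between -0.004 and 0.004 m and angle between cup's own z axis and vertical below 0.08 rad and contact force between the fingers and cup below 0.2 N and linear speed of cup below 0.02 m/s and velocity of joint pointer between -0.1 and 0.1 rad/s), for 0.3 s.
2. with the cup on the pan, the dial's red zero mark has been turned to the pointer's tip (within 5 mm) (horizontal distance between cup and pan_ring below 0.009 m and z of cup in the frame of pan_ring between -0.004 and 0.004 m and angle between cup's own z axis and vertical below 0.08 rad and contact force between the fingers and cup below 0.2 N and linear speed of cup below 0.02 m/s and horizontal distance between dial_zero and pointer_tip below 0.005 m), for 0.2 s.
At the end, for the whole second after the job is handed in: The cup stands upright (within 4 degrees) and at rest inside the ring, its foot flat on the pan (within 4 mm), let go; the outer end of the red zero mark is within 5 mm (0.08 rad) of the orange pointer's tip; dial and pointer are at rest (all of step 2 and velocity of joint dial between -0.1 and 0.1 rad/s and velocity of joint pointer between -0.1 and 0.1 rad/s); the robot touches nothing.
It fails at once if the cup is dropped or pressed on the pan with more than 20 N (contact force between cup and pan above 20 N).
It fails at once if the jar is moved more than 30 mm or tipped (distance of jar from where it was at the start of the episode above 0.03 m or angle between jar's own z axis and vertical above 0.4 rad).
It fails at once if the egg tray or the brush is moved more than 30 mm (distance of any of egg_tray, brush from where it was at the start of the episode above 0.03 m).
It also fails if it takes over 58 s, if anything falls off the work surface, if the arm or the gripper's body presses on something with over 40 N, if the wrist force passes 120 N, or if a joint passes its speed limit or range.

## Robot

A 7-joint arm with a two-finger parallel gripper is mounted at the origin on the work surface. World frame = base frame: x ahead of the robot, y to its left, z up, the work surface at z = 0. Lengths are in mm, angles in rad, forces in N, time in s.
With the tool pointing down it reaches from about 400 to 850 mm from the base axis. Payload 6.9 kg.
Tool frame: the origin (TCP) lies at the very end of the fingers, on their centre line; the grasp point (between the pads) lies 19 mm behind it; z points along the fingers, y is the direction in which the jaws open and shut (so a half turn about z gives the same grasp; the last joint's range is limited). The gripper opens to 85 mm and grips with 20 to 120 N. Pads are 22 mm wide; open, the fingers measure 114 mm over their backs; the gripper's body (76 mm by 85 mm) begins 54 mm behind the grasp point. The pads swing forward as they close: fully open they stand 13 mm farther back than shut.
Start: joints at [1.377, 0.507, -0.238, 1.5, 0.126, 1.149, -0.155], TCP at [183.954, -597.304, 231.275] pointing down, gripper open.
Joint ranges: [-3.08, 3.08], [-0.24, 2.05], [-1.43, 1.35], [0, 2.5], [-1.52, 4.66], [0.17, 1.96], [-2.89, 2.89]. Speed limits (rad/s): [2.39, 2.39, 3.14, 3.14, 3.14, 3.14, 3.14].

## Interface

Orientations are given as a unit quaternion [w, x, y, z].
In Python, from rig import observe, snapshot, camera_params, ticket gives the robot as it stands.
- The arm moves only by the tool play_rows, never from a script. Its argument "rows" is text: rows parted by semicolons, each of 7 numbers parted by spaces: the turn, a rotation vector about the tool's x, y, z in degrees, then the shift along the tool's x, y, z in mm, then the closure, from -1 (fully open) to 1 (shut). A call has 1 to 10 rows; each row is the pose to reach, as a shift and turn from the pose measured when the call began, along the tool's axes at that moment; what a row does not reach only later rows make up. A row lasts 1/12 s, in which the tool goes at most 41.7 mm and 7.16 degrees, less where a joint would pass 70% of its speed; a pose out of reach is approached as far as the arm can. A call with a gripper value outside its range is refused whole. The fingers move at their own pace and stop on an object; "grip_force" is the grip in N (left out, the last holds). Time passes only in rows, so rows that repeat a pose let the fingers close. It gives the time, the measured TCP pose, the force and the opening at its end, in the units of the state.
- observe(): the state, without advancing time (a new reading comes with each control period).
- snapshot(name): name is "scene" or "top" or "wrist"; returns (picture, depth): 400x640x3 uint8, red, green, blue; 400x640 float32, mm along the optical axis (not along the pixel's ray), 0 where there is no reading.
- camera_params(name): a dict with "fov_y" (degrees; the focal length in pixels is half the picture's height over the tangent of half this angle, whatever the lens; pixels are square), "cx", "cy" (the principal point, pixels), "R" (3x3) and "t" (3): a world point X has camera coordinates R X + t. Camera axes: x right, y down, z forward; pixel columns grow to the right and rows downward; lengths in mm; the calibration is good to about 2 mm. The wrist camera is an equidistant fisheye: a pixel r from the principal point sees the ray r / f radians off the axis. A picture is of the moment at which its call begins: read the wrist's pose just before it. camera_params takes no time and is no camera call; for the wrist camera it gives the pose at the moment of the call.
- ticket.close_job(): hands the job in, once; it reports no verdict.
The state is a dict: "time_s": time; "q": joint angles; "joint_velocities": joint speeds; "joint_torque": joint torques, N m; "tool_pos": TCP position; "ee_rot": TCP orientation; "wrist_force": force on the tool from outside, world axes, zero at the start; "torque": the same for the moment, N m; "gripper_width": finger opening in mm.
Only numpy, scipy, OpenCV 4.12 (cv2) and the standard library are available. Lean on these libraries where they do the work, as an engineer would, in place of code of your own. Each camera call takes 0.05 s, during which the arm holds its last target. There are 200 camera calls.

## Working session

There is one attempt and no reset: what is moved stays moved. The work goes in short steps, Python scripts to look and compute and a tool call to move; the robot and the scene stay as the last step left them, time stands still between calls to the robot, and variables do not carry over. Pictures are saved under pics/ and viewed, about 8 in all and at most 12, crops included, and the job is handed in when it is done.

Besides the shell and the picture viewer there is one more tool, called after ">>>" as name(argument=value, ...), one argument or row to a line, values as JSON. play_rows: Moves the arm, as the interface text tells. Its arguments: {"type":"object","properties":{"rows":{"type":"string"},"grip_force":{"type":"number"}},"required":["rows"]}

```bash
ls; mkdir -p pics; python3 - <<'E'
from rig import *
import cv2,numpy as np
o=observe();print(o)
for n in("scene","top"):
    im,d=snapshot(n);np.savez(f"{n}0.npz",im=im,d=d);cv2.imwrite(f"pics/{n}0.png",im[:,:,::-1])
    p=camera_params(n);print(n,p)
E
```

```text
pics
{'time_s': 0.0, 'q': array([ 1.37749915,  0.50833311, -0.23749624,  1.50114773,  0.12570274,
        1.14892354, -0.15481071]), 'joint_velocities': array([-0.00119244, -0.00142674,  0.00042448, -0.00094793, -0.00052696,
       -0.00089139,  0.00083035]), 'joint_torque': array([-8.87858168e-04, -6.20605516e+01, -2.18647465e+00, -2.49654347e+01,
        1.27959959e-02,  1.18182268e-02,  1.87531901e-05]), 'tool_pos': array([ 183.73695052, -596.83938903,  230.42649966]), 'ee_rot': array([-8.96987381e-04,  9.88861517e-01,  1.48835712e-01, -1.63150538e-04]), 'wrist_force': array([-0.36605888, -0.63745616, -0.25610522]), 'torque': array([-0.03463753, -0.04905572,  0.0096988 ]), 'gripper_width': 85.4801079658298}
scene {'fov_y': 48.31805678634214, 'cx': 324.00073350796526, 'cy': 200.83389759026568, 'R': array([[ 0.63185983,  0.77506942, -0.0045335 ],
       [ 0.66458677, -0.54478235, -0.5114065 ],
       [-0.39884531,  0.32012432, -0.85932697]]), 't': array([-324.77011648, -341.8675896 , 1403.13541465])}
top {'fov_y': 47.937741635045214, 'cx': 319.4833122931904, 'cy': 199.17691067623934, 'R': array([[-0.05972272, -0.99819946,  0.00557024],
       [-0.97817807,  0.05741056, -0.19967899],
       [ 0.19899967, -0.01737406, -0.97984554]]), 't': array([   6.14178682,  574.58311007, 1069.34218786])}
```

View pics/top0.png

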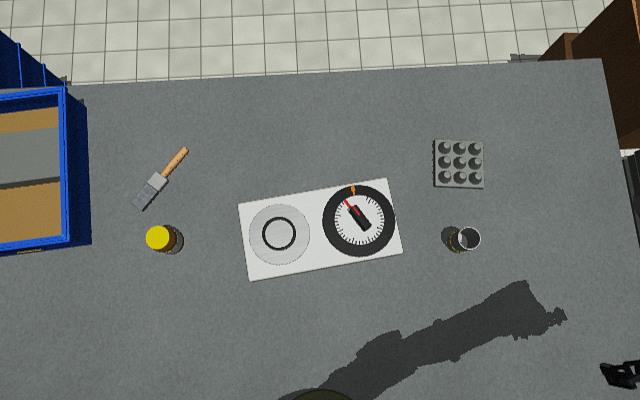

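View pics/scene0.png

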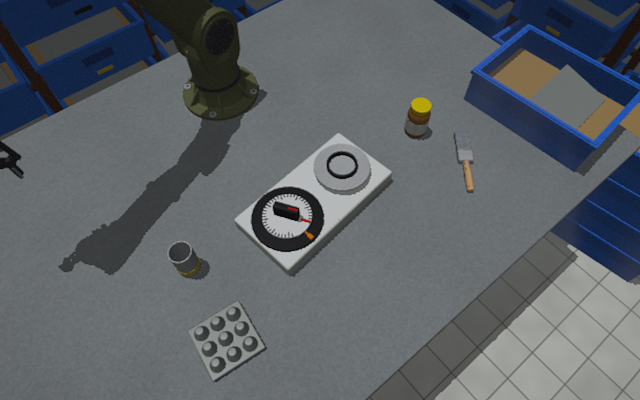

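Top view: the cup rim is at about (467,238), the ring at (279,234), the dial at (358,220) and the jar at (160,238). In the scene view the cup rim is at (181,251) and the ring at (342,164).

```bash
cat > h.py <<'E'
import numpy as np,cv2
from rig import *
from scipy.optimize import least_squares
def f_of(p): return 200/np.tan(np.radians(p["fov_y"]/2))
def ray(p,uv,fish=False):
    x=(np.array(uv,float)-[p["cx"],p["cy"]])/f_of(p)
    if fish:
        r=np.linalg.norm(x); d=np.array([*(x/r*np.sin(r)),np.cos(r)]) if r>0 else np.array([0,0,1.])
    else: d=np.array([*x,1.]); 
    d=p["R"].T@d; return -p["R"].T@p["t"], d/np.linalg.norm(d)
def onplane(p,uv,z,fish=False):
    c,d=ray(p,uv,fish); return c+d*(z-c[2])/d[2]
def tri(rays):
    A=sum(np.eye(3)-np.outer(d,d) for c,d in rays); b=sum((np.eye(3)-np.outer(d,d))@c for c,d in rays)
    X=np.linalg.solve(A,b); return X,[np.linalg.norm((np.eye(3)-np.outer(d,d))@(X-c)) for c,d in rays]
def cloud(p,d):
    v,u=np.mgrid[:400,:640]; f=f_of(p)
    P=np.stack([(u-p["cx"])/f*d,(v-p["cy"])/f*d,d],-1)
    return (P-p["t"])@p["R"]
def circ(xy,r=None):
    g=lambda a:np.hypot(*(xy-a[:2]).T)-(r or a[2])
    s=least_squares(g,[*xy.mean(0),r or 30],loss="soft_l1",f_scale=1.);return s.x
E
python3 - <<'E'
from h import *
G={}
for n,boxes in (("top",dict(cup=(435,215,490,262),ring=(258,213,300,255),dial=(318,180,400,262))),("scene",dict(cup=(160,235,210,285),ring=(322,146,364,184),dial=(245,180,330,260)))):
    p=camera_params(n);z=np.load(n+"0.npz");W=cloud(p,z["d"]);im=z["im"].astype(int)
    def sel(b): u0,v0,u1,v1=boxes[b];m=np.zeros((400,640),bool);m[v0:v1,u0:u1]=1;return m
    c=sel("cup")&(W[...,2]>15)&(W[...,2]<110);zz=W[c][:,2]
    print(n,"cup n",c.sum(),"zmax",np.percentile(zz,[50,90,97,100]))
    top=W[c][zz>np.percentile(zz,97)-6]; print(" rim circ",circ(top[:,:2],27),len(top))
    dark=im.max(2)<60
    r=sel("ring")&dark; q=W[r];q=q[q[:,2]>65]; print(" ring z",np.percentile(q[:,2],[5,50,95]),circ(q[:,:2]),len(q))
    # pixel centroid of ring outline
    cs,_=cv2.findContours(r.astype(np.uint8),0,1); k=max(cs,key=cv2.contourArea);e=cv2.fitEllipse(k);print(" ring ell",e)
    G[n]=[ray(p,e[0])]
    dd=sel("dial")&dark;cs,_=cv2.findContours(dd.astype(np.uint8),0,1); k=max(cs,key=cv2.contourArea);e=cv2.fitEllipse(k)
    s=W[dd]; s=s[(s[:,2]>48)&(s[:,2]<60)]
    print(" surround ell",e,"z",np.median(s[:,2]),s[:,:2].mean(0));G[n]+=[ray(p,e[0])]
    red=sel("dial")&(im[...,0]>120)&(im[...,1]<70)&(im[...,2]<80);print(" red",np.argwhere(red)[:,::-1].mean(0),red.sum())
    q=W[red];lo=q[q[:,2]<80];print("  red lo",lo.mean(0),"hi",q[q[:,2]>=80].mean(0))
    og=sel("dial")&(im[...,0]>150)&(im[...,1]>80)&(im[...,1]<150)&(im[...,2]<70);print(" orange",W[og].mean(0),og.sum())
    w=(im.min(2)>170)&(W[...,2]>35)&(W[...,2]<55);q=W[w];
    cs=cv2.minAreaRect(q[:,:2].astype(np.float32));print(" body",cs,np.median(q[:,2]))
for i in(0,1):print(tri([G["top"][i],G["scene"][i]]))
E
```

```text
top cup n 538 zmax [63.80541358 94.62052488 96.89869137 99.4776051 ]
 rim circ [ 451.13022646 -376.55513272   27.        ] 97
 ring z [76.57016187 80.49572945 84.24791124] [491.73288904  76.27803287  37.56693217] 226
 ring ell ((278.5062255859375, 233.08860778808594), (31.978351593017578, 32.863304138183594), 96.91586303710938)
 surround ell ((358.3529968261719, 220.36709594726562), (64.65272521972656, 66.85964965820312), 99.98867797851562) z 54.76050029832191 [ 511.89785498 -119.3992209 ]
 red [351.65853659 206.90243902] 41
  red lo [559.84160844 -94.71359903  63.4059919 ] hi [ 531.8938663  -112.51912823  104.06712176]
 orange [ 593.28561409 -112.59875723   60.9602848 ] 28
 body ((504.41033935546875, -23.070236206054688), (195.8453369140625, 386.74456787109375), 6.890056133270264) 44.70923514818529
scene cup n 803 zmax [ 65.0897068   95.30628856  97.66922767 100.92054297]
 rim circ [ 454.29971923 -375.63489093   27.        ] 129
 ring z [70.91650027 79.01279732 84.56548296] [494.94917395  76.40847145  37.81986911] 238
 ring ell ((341.719970703125, 164.9090118408203), (26.129600524902344, 30.34687614440918), 97.12161254882812)
 surround ell ((287.1898193359375, 218.96905517578125), (63.2548713684082, 71.15204620361328), 81.7113037109375) z 56.354351069418385 [ 527.98958396 -128.58497271]
 red [298.22857143 213.82857143] 35
  red lo [558.38646063 -95.49714051  66.43845823] hi [ 532.34498774 -111.56377064  106.27882307]
 orange [ 610.94596558 -123.07606378  100.7895327 ] 25
 body ((504.64697265625, -22.419204711914062), (192.884033203125, 384.86370849609375), 7.164796829223633) 46.44903463144553
(array([492.77358486,  77.19888396,  73.56342586]), [np.float64(0.33126204396572884), np.float64(0.33126204396575043)])
(array([ 516.96523481, -122.03472939,   44.13612483]), [np.float64(0.445826517199773), np.float64(0.44582651719977406)])
```

>>> play_rows(
  rows="0 0 0 160 -66 0 -1;0 0 0 322 -132 20 -1;0 0 0 322 -132 20 -1;0 0 0 322 -132 20 -1;0 0 0 322 -132 20 -1;0 0 0 322 -132 20 -1;0 0 0 322 -132 20 -1;0 0 0 322 -132 20 -1;0 0 0 322 -132 20 -1;0 0 0 322 -132 20 -1",
  grip_force=30,
)

```text
time_s: 0.93
tool_pos: [457.0, -370.8, 210.1]
ee_rot: [-0.002, 0.988, 0.153, 0.001]
wrist_force: [-0.3, -0.6, -0.2]
gripper_width: 85.1
```

```bash
cat >> h.py <<'E'
from scipy.spatial.transform import Rotation as Ro
def tool():
    o=observe();q=o["ee_rot"];R=Ro.from_quat([q[1],q[2],q[3],q[0]]).as_matrix();return o,R
def delta(xyz):
    o,R=tool();print("t",round(o["time_s"],2),"tcp",o["tool_pos"].round(1),"yawX",np.degrees(np.arctan2(R[1,0],R[0,0])).round(2),"tilt",np.degrees(np.arccos(-R[2,2])).round(2),"F",o["wrist_force"].round(2),"w",round(o["gripper_width"],1),"q",o["q"].round(2),"-> shift",(R.T@(np.array(xyz)-o["tool_pos"])).round(1))
E
python3 - <<'E'
from h import *
delta([452.7,-376,200])
im,d=snapshot("wrist");p=camera_params("wrist");np.savez("w1.npz",im=im,d=d);print(p,np.round(-p["R"].T@p["t"],1));cv2.imwrite("pics/w1.png",im[:,:,::-1])
E
```

```text
t 0.93 tcp [ 457.  -370.8  210.1] yawX 17.6 tilt 0.27 F [-0.27 -0.56 -0.17] w 85.1 q [ 0.83  0.47 -0.29  1.63  0.14  1.06 -0.76] -> shift [-5.7  3.8 10.1]
{'fov_y': 65.70646984690485, 'cx': 322.4942438557289, 'cy': 202.56430218007202, 'R': array([[ 0.29972297, -0.95402189, -0.0028945 ],
       [-0.921854  , -0.29039545,  0.25662364],
       [-0.24566512, -0.07424769, -0.96650708]]), 't': array([-491.49622747,  282.43725206,  441.51995779])} [ 516.1 -354.1  352.8]
```

View pics/w1.png

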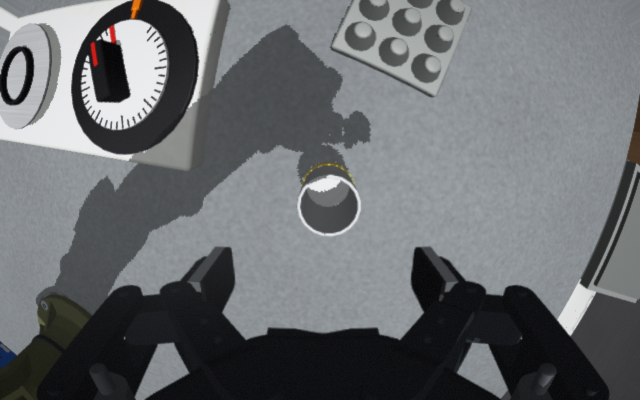

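The wrist view shows the cup rim centred at about (329,205), 62 px across, and the dial with its zero mark at upper left. I cast the rim onto its plane as a check.

```bash
python3 - <<'E'
from h import *
p=camera_params("wrist");im=np.load("w1.npz")["im"].astype(int)
m=(im.min(2)>190).astype(np.uint8);m[:165]=0;m[245:]=0;m[:,:285]=0;m[:,375:]=0
k=np.argwhere(m)[:,::-1]
h=cv2.convexHull(k.astype(np.int32))
pts=np.array([onplane(p,q[0],95,True)[:2] for q in h]);c=circ(pts);print("z95",c,len(h))
# height from the scale: which plane gives r=28
for z in(85,90,95,100):print(z,circ(np.array([onplane(p,q[0],z,True)[:2] for q in h])))
delta([c[0],c[1],130])
E
```

```text
z95 [ 449.24098059 -380.07193544   27.15912025] 32
85 [ 446.64611217 -381.07928009   28.21248922]
90 [ 447.9435462  -380.57560871   27.68580482]
95 [ 449.24098059 -380.07193544   27.15912025]
100 [ 450.53841534 -379.56826032   26.63243552]
t 0.98 tcp [ 454.5 -373.5  210.2] yawX 17.41 tilt 0.17 F [-0.44 -0.27 -0.45] w 85.7 q [ 0.83  0.47 -0.29  1.63  0.15  1.06 -0.76] -> shift [-7.   5.  80.1]
```

>>> play_rows(
  rows="0 0 0 -3.3 2.3 40 -1;0 0 0 -3.3 2.3 75 -1;0 0 0 -3.3 2.3 110 -1;0 0 0 -3.3 2.3 140 -1;0 0 0 -3.3 2.3 160 -1;0 0 0 -3.3 2.3 160 -1;0 0 0 -3.3 2.3 160 -1",
)

```text
time_s: 1.57
tool_pos: [450.2, -377.0, 49.5]
ee_rot: [-0.002, 0.989, 0.15, -0.001]
wrist_force: [-0.3, 0.3, 0.5]
gripper_width: 85.3
```

```bash
python3 - <<'E'
from h import *
delta([452,-376.7,48])
E
```

```text
t 1.57 tcp [ 450.2 -377.    49.5] yawX 17.31 tilt 0.29 F [-0.31  0.28  0.5 ] w 85.3 q [ 0.81  0.65 -0.24  1.81  0.22  0.71 -0.82] -> shift [1.8 0.3 1.5]
```

>>> play_rows(
  rows="0 0 0 1.5 0 1 -1;0 0 0 1.5 0 1 1;0 0 0 1.5 0 1 1;0 0 0 1.5 0 1 1;0 0 0 1.5 0 1 1;0 0 0 1.5 0 1 1;0 0 0 1.5 0 1 1;0 0 0 1.5 0 1 1;0 0 0 1.5 0 1 1;0 0 0 1.5 0 1 1",
  grip_force=30,
)

```text
time_s: 2.4
tool_pos: [452.2, -377.3, 50.1]
ee_rot: [-0.001, 0.989, 0.15, -0.001]
wrist_force: [-1.1, -0.3, 5.3]
gripper_width: 55.2
```

>>> play_rows(
  rows="0 0 0 0 0 -30 1;0 0 0 0 0 -60 1;0 0 0 0 0 -100 1;0 0 0 0 0 -130 1;0 0 0 0 0 -160 1;0 0 0 0 0 -160 1;0 0 0 0 0 -160 1;0 0 0 0 0 -160 1",
)

```text
time_s: 3.07
tool_pos: [451.8, -377.4, 209.8]
ee_rot: [-0.001, 0.989, 0.15, -0.001]
wrist_force: [0.6, 0.0, -2.4]
gripper_width: 55.1
```

```bash
python3 - <<'E'
from h import *
delta([492.5,76.6,200])
E
```

```text
t 3.07 tcp [ 451.8 -377.4  209.8] yawX 17.3 tilt 0.17 F [ 0.57  0.01 -2.43] w 55.1 q [ 0.84  0.47 -0.29  1.63  0.15  1.06 -0.76] -> shift [ 173.8 -421.3   10.7]
```

>>> play_rows(
  rows="0 0 0 15 -35 0 1;0 0 0 29 -70 0 1;0 0 0 43 -105 0 1;0 0 0 58 -140 0 1;0 0 0 72 -175 0 1;0 0 0 87 -211 0 1;0 0 0 101 -246 0 1;0 0 0 116 -281 0 1;0 0 0 130 -316 0 1;0 0 0 144 -350 0 1",
)

```text
time_s: 3.9
tool_pos: [484.0, 1.5, 209.1]
ee_rot: [-0.001, 0.989, 0.151, -0.002]
wrist_force: [1.4, 0.2, -1.8]
gripper_width: 54.9
```

```bash
python3 - <<'E'
from h import *
delta([492.5,76.6,190])
E
```

```text
t 3.9 tcp [484.    1.5 209.1] yawX 17.31 tilt 0.31 F [ 1.43  0.18 -1.78] w 54.9 q [ 0.24  0.33 -0.39  1.89  0.15  0.96 -1.49] -> shift [ 30.5 -69.1  19.3]
```

>>> play_rows(
  rows="0 0 0 12 -27 10 1;0 0 0 21 -48 20 1;0 0 0 28 -64 30 1;0 0 0 30 -69 35 1;0 0 0 30 -69 35 1;0 0 0 30 -69 35 1;0 0 0 30 -69 35 1;0 0 0 30 -69 35 1",
)

```text
time_s: 4.57
tool_pos: [492.1, 74.8, 174.5]
ee_rot: [-0.001, 0.989, 0.149, -0.002]
wrist_force: [0.0, -0.4, -2.1]
gripper_width: 55.1
```

```bash
python3 - <<'E'
from h import *
snapshot("top")
delta([492.5,76.6,140])
for n in("wrist","scene","top"):
    p=camera_params(n);im,d=snapshot(n);np.savez(n+"2.npz",im=im,d=d,**p)
a=np.load("wrist2.npz")["im"];b=np.load("scene2.npz")["im"]
cv2.imwrite("pics/c2.png",np.hstack([a[100:400,150:490],cv2.resize(b[60:260,230:440],None,fx=2,fy=2)[:300]])[:,:,::-1])
delta([492.5,76.6,140])
E
```

```text
t 4.62 tcp [492.2  74.9 174.6] yawX 17.19 tilt 0.27 F [ 0.26 -0.58 -1.68] w 55.1 q [ 0.09  0.39 -0.4   1.91  0.19  0.89 -1.67] -> shift [ 0.9 -1.4 34.6]
t 4.77 tcp [492.1  75.6 174.6] yawX 17.24 tilt 0.27 F [-0.42  0.3  -2.06] w 55.2 q [ 0.09  0.39 -0.4   1.91  0.19  0.89 -1.67] -> shift [ 0.8 -0.7 34.6]
```

View pics/c2.png

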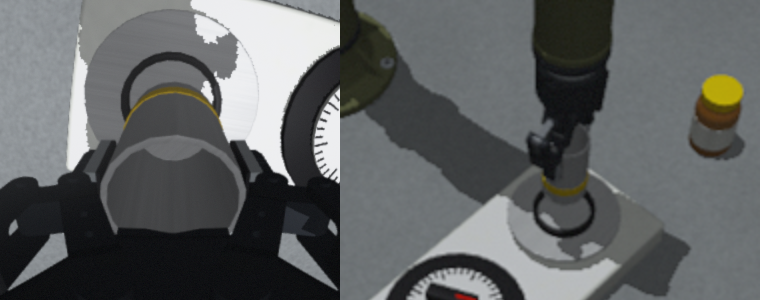

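```bash
python3 - <<'E'
from h import *
z=np.load("wrist2.npz");p={k:z[k] for k in("R","t")};p.update({k:float(z[k]) for k in("fov_y","cx","cy")})
im=z["im"].astype(int);d=z["d"];f=f_of(p)
v,u=np.mgrid[:400,:640];x=(u-p["cx"])/f;y=(v-p["cy"])/f;r=np.hypot(x,y)+1e-9
t=np.tan(r)/r;W=(np.stack([x*t*d,y*t*d,d],-1)-p["t"])@p["R"]
dark=(im.max(2)<60);b=(u>265)&(u<380)&(v>145)&(v<225)&dark&(W[...,2]>60)&(W[...,2]<95)
print("ring depth",np.median(W[b][:,2]),circ(W[b][:,:2]),b.sum())
P=np.array([onplane(p,q[::-1],80,True)[:2] for q in np.argwhere(b)]);print("ring plane80",circ(P),circ(P,38))
box=(u>262)&(u<395)&(v>185)&(v<320)&(W[...,2]>110)&(W[...,2]<225)&(im.min(2)>50)
C=W[box]
for a in range(115,225,15):
    q=C[(C[:,2]>a)&(C[:,2]<a+15)]
    if len(q)>30:print(a,len(q),circ(q[:,:2],28))
for n in("top","scene"):
    z=np.load(n+"2.npz");p={k:z[k] for k in("R","t")};p.update({k:float(z[k]) for k in("fov_y","cx","cy")})
    W=cloud(p,z["d"]);c=(abs(W[...,0]-492)<60)&(abs(W[...,1]-76)<60)&(W[...,2]>112)&(W[...,2]<150);im=z["im"].astype(int)
    q=W[c&(im.min(2)>20)];print(n,len(q),circ(q[:,:2],28) if len(q)>20 else "", q[:,2].min() if len(q) else "")
    # yellow band
    y=c&(im[...,0]-im[...,2]>50);print(" band z",np.median(W[y][:,2]) if y.any() else None)
E
```

```text
ring depth 80.68544423613855 [493.61603895  77.9705129   36.54616302] 1091
ring plane80 [493.40631632  77.92515216  36.66263968] [492.00938622  76.98189132  38.        ]
115 615 [499.74297861  76.79049798  28.        ]
130 996 [495.29454747  76.29149344  28.        ]
145 1208 [495.08040638  76.24026612  28.        ]
160 1978 [494.74631462  76.18573585  28.        ]
175 2681 [494.92933257  75.78516855  28.        ]
190 3049 [494.55771544  75.70255124  28.        ]
205 3400 [491.13554475  75.95004398  28.        ]
220 191 [490.28583418  75.66105799  28.        ]
top 0  
 band z None
scene 94 [531.43737113  45.5368502   28.        ] 125.18955249288724
 band z 147.5725336674797
```

```bash
python3 -c "
from h import *
delta([490.8,76.8,124])"
```

```text
t 4.77 tcp [492.1  75.6 174.6] yawX 17.24 tilt 0.27 F [-0.42  0.3  -2.06] w 55.2 q [ 0.09  0.39 -0.4   1.91  0.19  0.89 -1.67] -> shift [-0.7 -1.4 50.6]
```

>>> play_rows(
  rows="0 0 0 -0.7 -1.4 12 1;0 0 0 -0.7 -1.4 24 1;0 0 0 -0.7 -1.4 34 1;0 0 0 -0.7 -1.4 42 1;0 0 0 -0.7 -1.4 47 1;0 0 0 -0.7 -1.4 50 1;0 0 0 -0.7 -1.4 50 1;0 0 0 -0.7 -1.4 50 1;0 0 0 -0.7 -1.4 50 1",
)

```text
time_s: 5.52
tool_pos: [491.1, 77.0, 125.0]
ee_rot: [-0.001, 0.989, 0.15, -0.002]
wrist_force: [0.7, 0.4, -1.7]
gripper_width: 55.2
```

```bash
python3 - <<'E'
from h import *
delta([490.8,76.8,119])
for n in("wrist","scene"):
    p=camera_params(n);im,d=snapshot(n);np.savez(n+"3.npz",im=im,d=d,**p)
a=np.load("wrist3.npz")["im"];b=np.load("scene3.npz")["im"]
cv2.imwrite("pics/c3.png",np.hstack([a[100:400,150:490],cv2.resize(b[120:220,280:400],None,fx=3,fy=3)[:300]])[:,:,::-1])
E
```

```text
t 5.52 tcp [491.1  77.  125. ] yawX 17.24 tilt 0.24 F [ 0.68  0.39 -1.66] w 55.2 q [ 0.06  0.45 -0.38  1.97  0.23  0.76 -1.72] -> shift [-0.4  0.1  6. ]
```

View pics/c3.png

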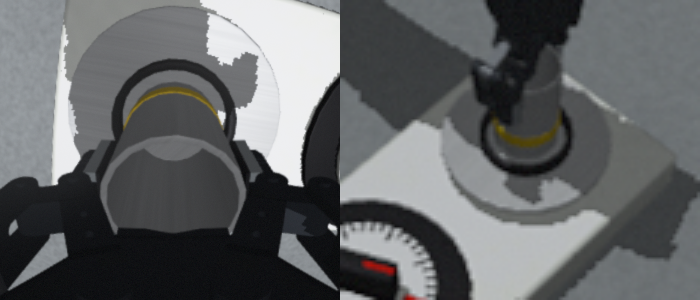

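The cup foot sits centrally inside the ring in both views, with side gaps of about 12 px left and right. I lower it in small steps, watching the force.

>>> play_rows(
  rows="0 0 0 0 0 2 1;0 0 0 0 0 3 1;0 0 0 0 0 4 1;0 0 0 0 0 5 1;0 0 0 0 0 6 1;0 0 0 0 0 7 1;0 0 0 0 0 7 1;0 0 0 0 0 7 1;0 0 0 0 0 7 1",
)

```text
time_s: 6.37
tool_pos: [491.1, 76.9, 118.0]
ee_rot: [-0.001, 0.989, 0.15, -0.002]
wrist_force: [-1.0, -0.0, -1.0]
gripper_width: 55.1
```

>>> play_rows(
  rows="0 0 0 0 0 0.5 1;0 0 0 0 0 1 1;0 0 0 0 0 1.5 1;0 0 0 0 0 2 1;0 0 0 0 0 2 1;0 0 0 0 0 2 1",
)

```text
time_s: 6.87
tool_pos: [491.1, 77.0, 116.1]
ee_rot: [-0.001, 0.989, 0.15, -0.002]
wrist_force: [-0.4, 0.6, -0.0]
gripper_width: 54.9
```

```bash
python3 - <<'E'
from h import *
F=[]
for i in range(6):
    im,d=snapshot("scene");F.append(observe()["wrist_force"])
print(np.mean(F,0));delta([490.8,76.8,116])
im=im.astype(int);z=np.load("scene0.npz");print(abs(im-z["im"]).sum(2)[225:245,295:325].max())
p=camera_params("scene");og=(im[...,0]>150)&(im[...,1]>60)&(im[...,1]<150)&(im[...,2]<70);og[:180]=0;og[262:]=0;og[:,:245]=0;og[:,335:]=0
uv=np.argwhere(og)[:,::-1].mean(0);P=onplane(p,uv,60);print(uv,P,"ang from x",np.degrees(np.arctan2(P[1]+122,P[0]-516.5)))
E
```

```text
[-0.36850764  0.15695392 -0.50503012]
t 7.17 tcp [491.1  77.  116.1] yawX 17.24 tilt 0.23 F [-0.96  0.36 -0.67] w 55.0 q [ 0.06  0.46 -0.37  1.98  0.24  0.74 -1.73] -> shift [-0.3  0.1  0.1]
270
[295.73076923 242.42307692] [ 589.06079337 -148.30933482   60.        ] ang from x -19.92980098853958
```

>>> play_rows(
  rows="0 0 0 0 0 0.5 1;0 0 0 0 0 1 1;0 0 0 0 0 1 -0.3;0 0 0 0 0 1 -0.35;0 0 0 0 0 1 -0.4;0 0 0 0 0 1 -0.5;0 0 0 0 0 1 -0.7;0 0 0 0 0 1 -1;0 0 0 0 0 1 -1;0 0 0 0 0 1 -1",
  grip_force=20,
)

```text
time_s: 8.0
tool_pos: [491.1, 77.0, 115.1]
ee_rot: [-0.001, 0.989, 0.15, -0.002]
wrist_force: [0.1, -0.6, -0.3]
gripper_width: 85.2
```

>>> play_rows(
  rows="0 0 0 0 0 0 -1;0 0 0 0 0 0 -1;0 0 0 0 0 -10 -1;0 0 0 0 0 -25 -1;0 0 0 0 0 -45 -1;0 0 0 0 0 -65 -1;0 0 0 0 0 -90 -1;0 0 0 0 0 -110 -1;0 0 0 0 0 -110 -1;0 0 0 0 0 -110 -1",
)

```text
time_s: 8.83
tool_pos: [492.0, 76.9, 226.6]
ee_rot: [-0.001, 0.989, 0.15, -0.0]
wrist_force: [-0.1, -0.1, -0.5]
gripper_width: 84.9
```

```bash
python3 - <<'E'
from h import *
snapshot("top");snapshot("top")
delta([516.5,-122,190])
for n in("wrist","scene"):
    p=camera_params(n);im,d=snapshot(n);np.savez(n+"4.npz",im=im,d=d,**p)
a=np.load("wrist4.npz")["im"];b=np.load("scene4.npz")["im"]
cv2.imwrite("pics/c4.png",np.hstack([a[50:400,150:550],cv2.resize(b[130:260,240:390],None,fx=2.7,fy=2.7)[:350,:400]])[:,:,::-1])
E
```

```text
t 8.93 tcp [491.   76.5 224.8] yawX 17.24 tilt 0.26 F [ 0.54 -0.65 -0.57] w 85.3 q [ 0.1   0.33 -0.41  1.83  0.15  1.01 -1.64] -> shift [-34.4 197.3  34.3]
```

View pics/c4.png

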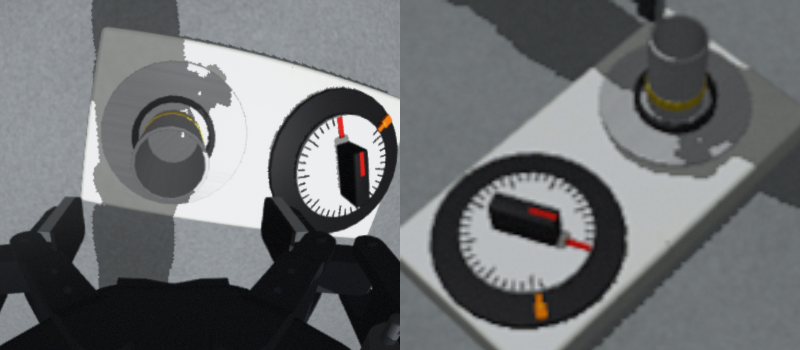

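The cup stands upright inside the ring and has been let go. The pointer has swung clockwise to about 8 o'clock-right in the scene crop (540,308), and the zero mark is at (578,245). I move over the dial next.

>>> play_rows(
  rows="0 0 -2 -7 38 0 -1;0 0 -5 -14 76 0 -1;0 0 -8 -20 114 0 -1;0 0 -11 -27 152 0 -1;0 0 -13 -33 185 0 -1;0 0 -15 -34 197 10 -1;0 0 -15 -34 197 20 -1;0 0 -15 -34 197 20 -1;0 0 -15 -34 197 20 -1;0 0 -15 -34 197 20 -1",
)

```text
time_s: 9.87
tool_pos: [516.7, -119.8, 203.8]
ee_rot: [-0.002, 0.96, 0.279, -0.002]
wrist_force: [-0.4, -0.0, 0.3]
gripper_width: 84.9
```

```bash
python3 - <<'E'
from h import *
snapshot("top");snapshot("top")
delta([516.5,-122,71])
p=camera_params("wrist");im,d=snapshot("wrist");np.savez("wrist5.npz",im=im,d=d,**p)
cv2.imwrite("pics/w5.png",im[:,:,::-1])
im=im.astype(int);f=f_of(p);v,u=np.mgrid[:400,:640];x=(u-p["cx"])/f;y=(v-p["cy"])/f;r=np.hypot(x,y)+1e-9
t=np.tan(r)/r;W=(np.stack([x*t*d,y*t*d,d],-1)-p["t"])@p["R"]
near=np.hypot(W[...,0]-516.5,W[...,1]+122)<98
red=near&(im[...,0]>120)&(im[...,1]<60)&(im[...,2]<70)
og=near&(im[...,0]>150)&(im[...,1]>60)&(im[...,1]<160)&(im[...,2]<70)
su=near&(im.max(2)<60)&(W[...,2]>50)&(W[...,2]<59)&(np.hypot(W[...,0]-516.5,W[...,1]+122)>66)
print("surround",circ(W[su][:,:2]),su.sum(),np.median(W[su][:,2]))
di=near&(im.min(2)>150)&(W[...,2]>61)&(W[...,2]<68);h=cv2.convexHull(W[di][:,:2].astype(np.float32))[:,0];print("disc",circ(h),len(h),np.median(W[di][:,2]))
bar=near&(W[...,2]>98)&(W[...,2]<110);print("bar",cv2.minAreaRect(W[bar][:,:2].astype(np.float32)),np.median(W[bar][:,2]),bar.sum())
for nm,m in(("redlo",red&(W[...,2]<75)),("redhi",red&(W[...,2]>95)),("orange",og)):
    q=W[m];print(nm,m.sum(),q.mean(0) if len(q) else "",np.degrees(np.arctan2(q[:,1].mean()+122,q[:,0].mean()-516.5)))
E
```

```text
t 9.97 tcp [ 516.9 -120.2  204.2] yawX 32.36 tilt 0.29 F [ 0.23  0.73 -0.44] w 85.2 q [ 0.47  0.4  -0.41  1.78  0.19  1.   -1.02] -> shift [ -1.    1.9 133.2]
surround [ 514.69229601 -123.05191122   79.7141142 ] 5890 55.00541550190139
disc [ 514.45099675 -125.38275404   58.65515336] 38 63.99474599660001
bar ((516.8211669921875, -121.34683227539062), (63.635101318359375, 20.358383178710938), 32.94004821777344) 103.80608365954913 1818
redlo 139 [557.68598912 -94.92494736  64.92258879] 33.32032038896754
redhi 80 [ 534.95584581 -109.5296457   104.49601806] 34.04633850819125
orange 146 [ 584.29606499 -158.11260287   62.26421832] -28.042673867270857
```

View pics/w5.png

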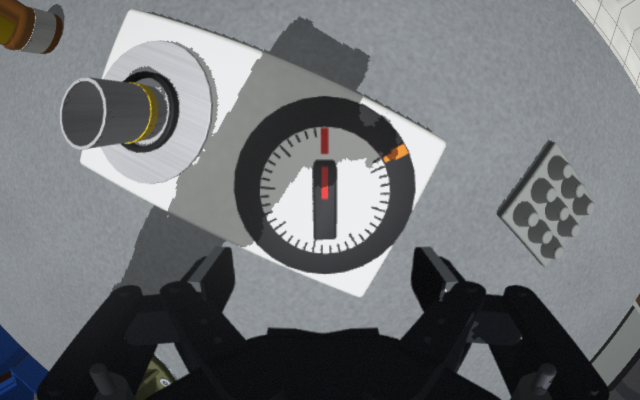

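The wrist view shows the zero mark at (325,140), in line with the bar at (325,200). The pointer is at (397,153), about 61.5° clockwise. The cup is upright in the ring, at upper left. I go down and grip.

>>> play_rows(
  rows="0 0 -0.6 -0.8 1 30 -1;0 0 -0.6 -0.8 1 60 -1;0 0 -0.6 -0.8 1 90 -1;0 0 -0.6 -0.8 1 110 -1;0 0 -0.6 -0.8 1 123 -1;0 0 -0.6 -0.8 1 131 -1;0 0 -0.6 -0.8 1 131 -1;0 0 -0.6 -0.8 1 131 -1",
)

```text
time_s: 10.68
tool_pos: [516.6, -121.1, 73.8]
ee_rot: [-0.001, 0.959, 0.284, -0.002]
wrist_force: [-0.5, -0.8, -0.1]
gripper_width: 85.0
```

>>> play_rows(
  rows="0 0 0 0 0 0 0;0 0 0 0 0 0 0.5;0 0 0 0 0 0 1;0 0 0 0 0 0 1;0 0 0 0 0 0 1;0 0 0 0 0 0 1;0 0 0 0 0 0 1;0 0 0 0 0 0 1;0 0 0 0 0 0 1;0 0 0 0 0 0 1",
  grip_force=25,
)

```text
time_s: 11.52
tool_pos: [517.0, -121.5, 74.2]
ee_rot: [-0.001, 0.959, 0.284, -0.001]
wrist_force: [-1.1, -1.1, 5.5]
gripper_width: 19.6
```

```bash
python3 -c "
from h import *
delta([516.8,-121.5,73])"
```

```text
t 11.52 tcp [ 517.  -121.5   74.2] yawX 32.97 tilt 0.19 F [-1.08 -1.07  5.48] w 19.6 q [ 0.42  0.56 -0.35  1.94  0.29  0.69 -1.11] -> shift [-0.2 -0.1  1.2]
```

Gripped (19.6 mm). I turn 61.5° clockwise in gentle steps, in two calls.

>>> play_rows(
  rows="0 0 3 0 0 0 1;0 0 7 0 0 0 1;0 0 11 0 0 0 1;0 0 15 0 0 0 1;0 0 19 0 0 0 1;0 0 23 0 0 0 1;0 0 26 0 0 0 1;0 0 29 0 0 0 1;0 0 30 0 0 0 1;0 0 30 0 0 0 1",
)

```text
time_s: 12.35
tool_pos: [517.1, -121.7, 74.2]
ee_rot: [-0.0, 1.0, 0.026, -0.001]
wrist_force: [0.1, -2.3, 1.6]
gripper_width: 19.5
```

```bash
python3 -c "
from h import *
delta([516.9,-121.5,74.2])"
```

```text
t 12.35 tcp [ 517.1 -121.7   74.2] yawX 2.95 tilt 0.17 F [ 0.06 -2.26  1.6 ] w 19.5 q [ 0.32  0.55 -0.2   1.94  0.17  0.67 -1.5 ] -> shift [-0.2 -0.3  0. ]
```

>>> play_rows(
  rows="0 0 3 0 0 0 1;0 0 7 0 0 0 1;0 0 11 0 0 0 1;0 0 15 0 0 0 1;0 0 19 0 0 0 1;0 0 23 0 0 0 1;0 0 27 0 0 0 1;0 0 30 0 0 0 1;0 0 31.5 0 0 0 1;0 0 31.5 0 0 0 1",
)

```text
time_s: 13.18
tool_pos: [517.0, -122.0, 74.2]
ee_rot: [0.0, 0.969, -0.247, -0.001]
wrist_force: [-0.4, -3.1, 1.8]
gripper_width: 19.1
```

>>> play_rows(
  rows="0 0 0 0 0 0 1;0 0 0 0 0 0 0.4;0 0 0 0 0 0 0;0 0 0 0 0 0 -1;0 0 0 0 0 0 -1;0 0 0 0 0 0 -1;0 0 0 0 0 0 -1;0 0 0 0 0 0 -1",
  grip_force=20,
)

```text
time_s: 13.85
tool_pos: [517.0, -122.0, 74.2]
ee_rot: [0.0, 0.969, -0.246, -0.002]
wrist_force: [-0.1, -0.2, -0.5]
gripper_width: 85.1
```

>>> play_rows(
  rows="0 0 0 0 0 -15 -1;0 0 0 0 0 -40 -1;0 0 0 0 0 -70 -1;0 0 0 0 0 -100 -1;0 0 0 0 0 -125 -1;0 0 0 0 0 -130 -1;0 0 0 0 0 -130 -1;0 0 0 0 0 -130 -1;0 0 0 0 0 -130 -1",
)

```text
time_s: 14.6
tool_pos: [516.6, -121.9, 202.8]
ee_rot: [0.0, 0.969, -0.246, -0.003]
wrist_force: [0.0, -0.4, -0.6]
gripper_width: 85.6
```

```bash
cat > m.py <<'E'
from h import *
import sys
tag=sys.argv[1]
snapshot("top");snapshot("top")
delta([516.9,-121.5,74])
p=camera_params("wrist");im,d=snapshot("wrist")
cv2.imwrite(f"pics/w{tag}.png",im[:,:,::-1])
im=im.astype(int);f=f_of(p);v,u=np.mgrid[:400,:640];x=(u-p["cx"])/f;y=(v-p["cy"])/f;r=np.hypot(x,y)+1e-9
t=np.tan(r)/r;W=(np.stack([x*t*d,y*t*d,d],-1)-p["t"])@p["R"]
c=np.array([516.9,-121.6])
near=np.hypot(*(W[...,:2]-c).transpose(2,0,1))<98
red=near&(im[...,0]>90)&(im[...,1]<60)&(im[...,2]<70)
og=near&(im[...,0]>120)&(im[...,1]>60)&(im[...,1]<160)&(im[...,2]<70)
bar=near&(W[...,2]>98)&(W[...,2]<110);b=cv2.minAreaRect(W[bar][:,:2].astype(np.float32));print("bar",b)
for nm,m in(("redlo",red&(W[...,2]<75)),("redhi",red&(W[...,2]>95)),("orange",og)):
    q=W[m][:,:2];print(nm,m.sum(),q.mean(0),"ang about axis",np.degrees(np.arctan2(*(q.mean(0)-c)[::-1])),"about bar",np.degrees(np.arctan2(*(q.mean(0)-b[0])[::-1])))
s,_=snapshot("scene");cv2.imwrite(f"pics/s{tag}.png",cv2.resize(s[120:260,240:400],None,fx=4,fy=4)[:,:,::-1])
E
python3 m.py 6
```

```text
t 14.7 tcp [ 516.7 -121.9  202.7] yawX -28.53 tilt 0.33 F [0.75 0.53 0.79] w 85.5 q [ 0.21  0.39 -0.04  1.79  0.02  0.97 -1.9 ] -> shift [  0.7  -0.7 128.7]
bar ((516.7849731445312, -121.78866577148438), (19.419132232666016, 62.69740295410156), 61.79563522338867)
redlo 0 [nan nan] ang about axis nan about bar nan
redhi 190 [ 532.54608274 -130.49733343] ang about axis -29.62524658637202 about bar -28.92247344964872
orange 136 [ 566.68798775 -145.63640051] ang about axis -25.770093116956915 about bar -25.54227936561676m.py:16: RuntimeWarning: Mean of empty slice.
  q=W[m][:,:2];print(nm,m.sum(),q.mean(0),"ang about axis",np.degrees(np.arctan2(*(q.mean(0)-c)[::-1])),"about bar",np.degrees(np.arctan2(*(q.mean(0)-b[0])[::-1])))
  ret = um.true_divide(
```

View pics/w6.png

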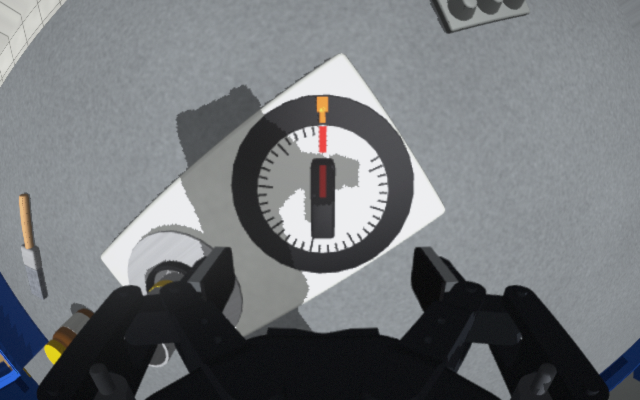

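The zero mark at (323,139) and the pointer at (322,110) line up with the bar. The offset is about 1 px, roughly 1 mm. Last, I check the cup.

View pics/s6.png

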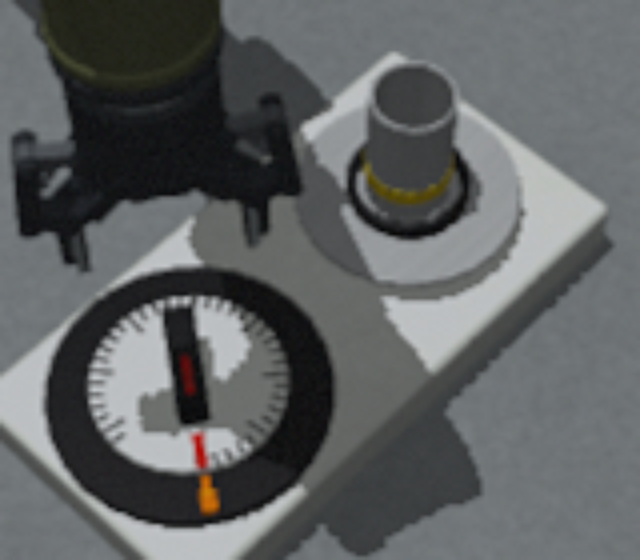

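```bash
python3 - <<'E'
from h import *
im=cv2.imread("pics/w6.png")[:,:,::-1].astype(int)
v,u=np.mgrid[:400,:640]
for nm,m in(("mark",(im[...,0]>150)&(im[...,1]<90)&(v>122)&(v<155)),("ptr",(im[...,0]>150)&(im[...,2]<90)&(im[...,1]>90)&(v>90)&(v<125))):
    m=m&(abs(u-322)<25);print(nm,u[m].mean(),v[m].mean(),m.sum())
im,d=snapshot("scene");p=camera_params("scene");W=cloud(p,d)
m=(abs(W[...,0]-493)<45)&(abs(W[...,1]-77)<45)&(W[...,2]>90)&(W[...,2]<170)
for a in(90,115,140):
    q=W[m&(W[...,2]>a)&(W[...,2]<a+20)];print(a,len(q),circ(q[:,:2],28),q[:,2].max())
E
```

```text
mark 322.31617647058823 138.52941176470588 136
ptr 321.995652173913 107.89565217391305 230
90 135 [492.15810802  78.90325389  28.        ] 109.93713120686508
115 189 [492.83949205  79.22060318  28.        ] 134.99514125067884
140 228 [492.63332677  79.15517694  28.        ] 159.8774272817854
```

The cup stands upright and centred in the ring, and the mark meets the pointer tip. The robot is clear of everything, so I hand in.

```bash
python3 -c "
from rig import *
print(ticket.close_job(),observe()['time_s'])"
```

```text
the job is handed in; nothing more can be done
the job is handed in; nothing more can be done
```

The cup is standing in the ring on the pan, the red zero mark is at the orange pointer's tip, and I have handed the job in at about 15 s on the robot's clock. The hand-in gave no verdict.

- **Cup:** I lowered it until the pan carried most of its weight, then opened the fingers. The last scene view puts its axis about 2 mm from the ring centre, with no measurable tilt.
- **Dial:** I turned it about 61.5° clockwise by the bar grip and let go. In the last wrist picture the mark and the pointer line up to about 0.3 px, well under 1 mm.
- **Robot:** It was clear of everything, with the fingers open about 130 mm above the dial grip.
- **Bystanders:** The arm's path stayed clear of the jar, egg tray and brush. I did not measure their positions again at the end.
- **Checks that failed:** In the final depth-based script the colour mask found no pixels on the zero mark. Its pointer angle was also about 3° off the bar's direction. I relied instead on a direct pixel check of that picture and on viewing both pictures, and these agreed.

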